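# Set the stock support and load the rod for trimming

## Robot

A 6-joint arm with a two-finger parallel gripper is mounted at the origin on the work surface. World frame = base frame: x ahead of the robot, y to its left, z up, the work surface at z = 0. Lengths are in m, angles in degrees, forces in N, time in s.
With the tool pointing down it reaches from about 0.3 to 0.75 m from the base axis. Payload 8.5 kg.
Tool frame: the origin (TCP) lies between the finger pads; the fingertips stand env.finger_overhang ahead of it and the grasp point (between the pads) lies 2 mm behind it (env.finger_overhang is the distance from the TCP to the fingertips, in m); z points along the fingers, y is the line along which they close (so a half turn about z gives the same grasp; the last joint's range is limited). The gripper opens to 85 mm and grips with 20 to 120 N. Pads are 22 mm wide; open, the fingers measure 114 mm over their backs; the gripper's body (76 mm by 85 mm) begins 54 mm behind the grasp point. The pads swing forward as they close: fully open they stand 13 mm farther back than shut.
Start: joints at [57.393, 21.807, 74.336, -0, 83.858, -12.336], TCP at [0.191, 0.516, 0.225] pointing down, gripper open.
Joint ranges: [-178.18, 178.18], [-50.72, 133.34], [12.68, 142.11], [-81.47, 261.47], [9.98, 163.14], [-165.26, 165.26]. Speed limits (degrees/s): [136.94, 136.94, 180, 180, 180, 180].

## Interface

Orientations are given as a 3x3 rotation matrix whose columns are the frame's x, y, z axes.
In Python, from rig import env gives the robot as it stands. The module is installed in compiled form; this text tells all that it offers.
- The arm moves only by the tool jog_arm, never from a script. Its arguments are lists of equal length, an entry for each row: "hand": the finger opening in m, from 0 to 0.0854; "travel": the shift along the world's x, y, z in m, a list of three; "yaw": the turn about the world's z in rad. A call has exactly 5 rows; each row shifts and turns the commanded pose from where the row before left it; what a row does not reach is not made up. A row lasts 1/8 s, in which the tool goes at most 62.5 mm and 10.7 degrees, less where a joint would pass 70% of its speed; a pose out of reach is approached as far as the arm can. A call is refused whole if a number of a shift passes 0.0625 or a number of a turn 0.188, either way. A call with a gripper value outside its range is refused whole. The fingers move at their own pace and stop on an object; "grip_force" is the grip in N (left out, the last holds). Time passes only in rows, so rows that do not move let the fingers close, or fill a call up. It gives the time, the measured TCP pose, the force, the opening and the grip force at its end, in the units of the state.
- env.observe(): the state, without advancing time (a new reading comes with each control period).
- env.get_image(name): name is "scene" or "top" or "wrist"; returns the picture (384x512x3 uint8, red, green, blue); there is no depth.
- env.calibration(name): a dict with "fx", "fy", "cx", "cy" (pixels), "position" and "rotation" of the camera in the world; the wrist camera has in their place "hand_eye" (4x4, takes a point from camera to tool coordinates, whose origin is the TCP and whose axes are the flange's). Camera axes: x right, y down, z forward; pixel columns grow to the right and rows downward; lengths in m; the calibration is good to about 2 mm. A picture is of the moment at which its call begins: read the wrist's pose just before it. calibration takes no time and is no camera call.
- env.close_job(): hands the job in; it is judged then, once.
The state is a dict: "time_s": time; "q": joint angles; "qvel": joint speeds; "joint_efforts": joint torques, N m; "position": TCP position; "tool_rot": TCP orientation; "ft_force": force on the tool from outside, world axes, zero at the start; "wrist_torque": the same for the moment, N m; "grip_width": finger opening in m; "gripper_force": force on a finger pad.
Only numpy, scipy, OpenCV 4.12 (cv2) and the standard library are available. Lean on these libraries where they do the work, as an engineer would, in place of code of your own. Each camera call takes 0.05 s, during which the arm holds its last target. There are 200 camera calls.

## Task

Get the longer threaded rod ready for trimming on the saw. First draw the saw's telescoping stock support out until its lock button clicks up through the hole in the outer tube; then take the longer rod from the wooden rack and lay it gently, without dropping it, in both V heads with its end up against the stop plate. Leave the shorter rod in the rack and the support locked.

Things in the scene. Friction and masses are not known exactly. Their poses are not given: they have to be found in the camera images.
- station: Fixed grey chop saw on the table; local z up, +y towards the saw, -y the way its support extends. Origin on the table under the line of tubes and V heads (x = 0). Base x -130..210, y 59..299, 76 mm high. Raised blade, guard, motor: y 105..290, x over -20, up to 480 mm. Clamp pillar 18 mm thick, 165 mm high (knob 190 mm) at x 56..146, y 80.
- lock_hole (a point): Centre of the 18 mm lock hole in the top face of the dark outer tube: square, 40 mm wide, fixed to the saw, top 60 mm high, along station y from the saw to its mouth at y = 8 mm. The hole is at station (0, 35, 60) mm.
- fixed_cradle (a point): Rod axis centre when it lies in the saw's fixed V head (steel, 90 degree V open at the top, 10 mm thick along y, mouth 51 mm wide, horns 14 mm above the rod's axis). Station (0, 75, 116) mm; axes as the station.
- extension (a joint): How far the telescoping support is drawn out, m: 0 to 0.145 along station -y. Starts at 0 to 0.05, unlocked; sliding takes 5 to 10 N and it stays where left. At 0.130 (play 2 mm either way) the button clicks out and then blocks it both ways. Draw it steadily, about 40 mm/s.
- ext_cradle (a point): Rod axis centre in the support's moving V head (same V as the fixed one, 10 mm thick along y), 116 mm high, at station y = -10 mm minus the joint value. Below the V is a flat stem, 36 mm wide, z 62 to 104 mm; its saw-side face, 5 mm towards +y, is a good place to push. Inner tube top z = 55 mm. The space between the two V heads is open, at least 75 mm.
- stop_face (a point): Where the rod's axis meets the saw-side face of the stop plate (steel, upright, 50 mm wide, 6 mm thick, top at z = 150 mm), on the support 30 mm outboard (-y) of the moving V head, 116 mm high; axes as the station. Locked, it is at station y = -170 mm.
- lock_button (a joint): Rise of the spring lock button, m: 0 to 0.001 while the outer tube hides it and holds it down, 0.012 when it has clicked out through the hole. Do not press it back.
- button_top (a point): Top of the steel lock button (14 mm thick, domed, carried in the inner tube). Clicked out, it stands 8 mm above the outer tube in the lock hole, z = 68 mm.
- rack: Fixed wooden rod rack; origin on the table under its middle. Two bearers 24 mm thick, 54 mm high, 110 mm apart (centres) along local x, 150 mm long along local y, with open-topped notches 20 mm wide at y = -40 and +40 mm, in which two rods lie along local x. A board 10 mm high, 50 mm wide joins the bearers.
- rod: The longer threaded steel rod: 300 mm long, 16 mm thick, 0.3 to 0.5 kg. Origin at its middle, on its axis; local x along the rod (it may roll about x). It lies in one of the rack's two notches, axis 48 mm above the table. Either end may go to the stop.
- short_rod: The shorter threaded steel rod: 200 mm long, 16 mm thick, in the rack's other notch. Not to be used. Origin at its middle, on its axis.

How it is judged:
By the outcome, as a careful person would: the job done as asked, in the order asked, and still so for the second after the job is handed in, with the robot touching nothing.
It also fails if it takes over 56 s, if anything falls off the work surface, if the arm or the gripper's body presses on something with over 40 N, if the wrist force passes 120 N, or if a joint passes its speed limit or range.

## Working session

There is one attempt and no reset: what is moved stays moved. The work goes in short steps, Python scripts to look and compute and a tool call to move; the robot and the scene stay as the last step left them, time stands still between calls to the robot, and variables do not carry over. Pictures are saved under pics/ and viewed, at most 10 in all, crops included, and the job is handed in when it is done.

Besides the shell and the picture viewer there is one more tool, called after "Call:" by a JSON object that holds its "method" and its "body", one argument or row to a line. jog_arm: Moves the arm, as the interface text tells. Its arguments: {"type":"object","properties":{"hand":{"type":"array"},"travel":{"type":"array"},"yaw":{"type":"array"},"grip_force":{"type":"number"}},"required":["hand","travel","yaw"]}

```bash
mkdir -p pics; python3 - <<'E'
from rig import env
import cv2,numpy as np
np.set_printoptions(precision=4,suppress=True)
for n in("scene","top"):
    cv2.imwrite(f"pics/{n}0.png",cv2.cvtColor(env.get_image(n),cv2.COLOR_RGB2BGR)); print(n,env.calibration(n))
print(env.finger_overhang,env.calibration("wrist"));print(env.observe())
E
```

```text
scene {'fx': 417.7319569885534, 'fy': 417.7319569885534, 'cx': 252.42989414085125, 'cy': 191.72093137071087, 'position': array([1.3745, 0.1134, 0.6197]), 'rotation': array([[-0.1481,  0.4983, -0.8542],
       [ 0.989 ,  0.0701, -0.1305],
       [-0.0052, -0.8641, -0.5032]])}
top {'fx': 375.9340626980957, 'fy': 375.9340626980957, 'cx': 263.57873591635035, 'cy': 191.41762470481825, 'position': array([ 0.3413, -0.0248,  1.1008]), 'rotation': array([[ 0.0144, -0.9834,  0.1811],
       [-0.9999, -0.0145,  0.0013],
       [ 0.0014, -0.1811, -0.9835]])}
0.017 {'fx': 292.21060006495, 'fy': 292.21060006495, 'cx': 256.3395938539495, 'cy': 188.3162795540651, 'hand_eye': array([[ 0.001 , -0.9624, -0.2716,  0.0704],
       [ 1.    ,  0.0008,  0.0008, -0.0016],
       [-0.0005, -0.2717,  0.9624, -0.1491],
       [ 0.    ,  0.    ,  0.    ,  1.    ]])}
{'time_s': 0.1, 'q': array([ 57.3905,  21.8376,  74.3796,   0.0008,  83.8575, -12.3344]), 'qvel': array([ 0.0517, -0.0624, -0.1542, -0.0844,  0.1597,  0.0062]), 'joint_efforts': array([  0.0035, -44.9215, -23.1653,  -0.0002,   0.0037,   0.    ]), 'position': array([0.1904, 0.5157, 0.2249]), 'tool_rot': array([[-0.938 ,  0.3465, -0.0007],
       [ 0.3465,  0.938 , -0.0011],
       [ 0.0003, -0.0013, -1.    ]]), 'ft_force': array([ 0.7175, -0.2362, -1.2977]), 'wrist_torque': array([-0.0057,  0.0102,  0.0161]), 'gripper_force': 0.0, 'grip_width': 0.08510082375804501}
```

View pics/top0.png

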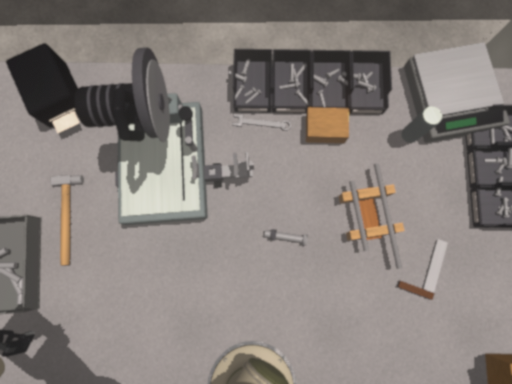

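View pics/scene0.png

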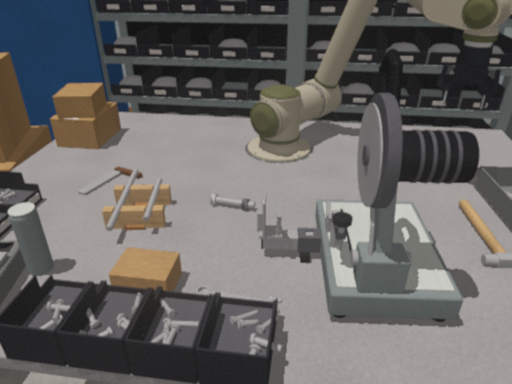

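The top view shows the saw base at about x 120–206, y 100–222, with the support pointing right and the stop plate near (250,167). The long rod runs from about (377,165) to (398,267) and the short rod from (350,182) to (365,250). I'll crop in for details.

```bash
python3 - <<'E'
import cv2,numpy as np
a=cv2.imread("pics/top0.png")
A=cv2.resize(a[90:230,110:270],None,fx=4,fy=4,interpolation=cv2.INTER_CUBIC)
B=cv2.resize(a[150:275,330:415],None,fx=4,fy=4,interpolation=cv2.INTER_CUBIC)
c=np.zeros((560,800,3),np.uint8); c[:560,:640]=A
cv2.imwrite("pics/cA.png",A);cv2.imwrite("pics/cB.png",B)
E
cat > h.py <<'E'
import numpy as np,cv2
from rig import env
np.set_printoptions(precision=4,suppress=True)
def ray(n,uv,z,ob=None):
    c=env.calibration(n)
    if n=="wrist":
        H=c["hand_eye"];R=ob["tool_rot"]@H[:3,:3];p=ob["position"]+ob["tool_rot"]@H[:3,3]
    else: R,p=c["rotation"],c["position"]
    uv=np.atleast_2d(uv).astype(float)
    d=np.c_[(uv[:,0]-c["cx"])/c["fx"],(uv[:,1]-c["cy"])/c["fy"],np.ones(len(uv))]@R.T
    return p+d*((z-p[2])/d[:,2])[:,None]
E
```

```text
(no output)
```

View pics/cA.png

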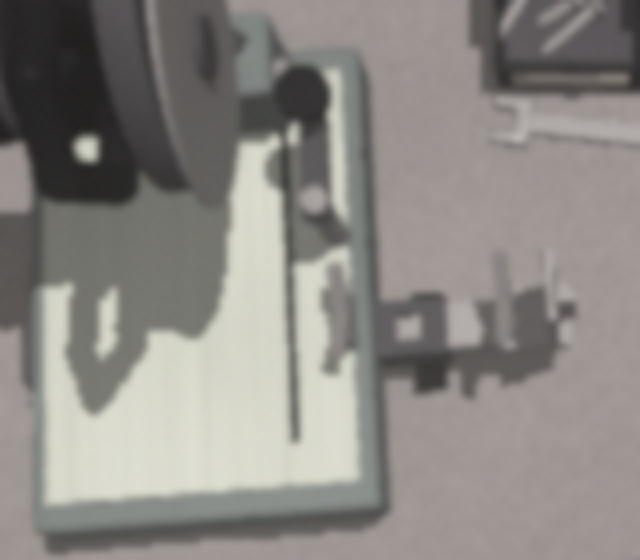

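View pics/cB.png

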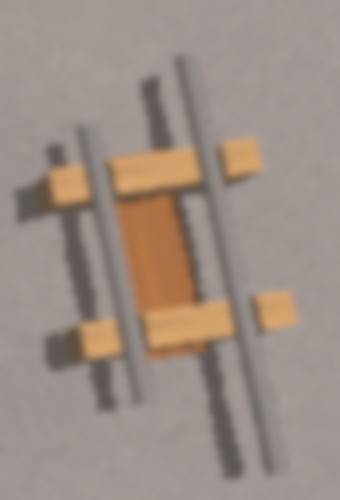

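The crops show the base's support-side edge from (365,55) to (383,500) and the lock hole at about (408,327). They also show the fixed V's horns, the moving V near x=500 and the stop near x=555. In the rack crop, the long rod's ends are at (182,57) and (275,472).

```bash
python3 - <<'E'
from h import *
A=lambda u,v:(110+(u-1.5)/4,90+(v-1.5)/4)
B=lambda u,v:(330+(u-1.5)/4,150+(v-1.5)/4)
e=ray("top",[A(365,55),A(383,495)],.076);print("edge",e,np.linalg.norm(e[0]-e[1]))
d=e[0]-e[1];yaw=np.degrees(np.arctan2(d[1],d[0]));print("yaw",yaw)
l=ray("top",[A(40,528),A(383,500)],.076);d=l[1]-l[0];print("edge2",l,np.degrees(np.arctan2(d[1],d[0]))+90,np.linalg.norm(d))
print("hole",ray("top",[A(408,327)],.06))
print("fixV horns",ray("top",[A(335,265),A(332,370)],.13))
print("movV horns",ray("top",[A(500,252),A(508,345)],.13))
print("stop top",ray("top",[A(549,250),A(570,335)],.15))
r=ray("top",[B(182,57),B(275,472)],.05);d=r[0]-r[1];print("rod",r,r.mean(0),np.linalg.norm(d),np.degrees(np.arctan2(d[1],d[0])))
r=ray("top",[B(85,127),B(139,403)],.05);print("short",r,np.linalg.norm(r[0]-r[1]))
E
```

```text
edge [[0.7866 0.1619 0.076 ]
 [0.4664 0.1352 0.076 ]] 0.3212373116273147
yaw 4.756729808287549
edge2 [[0.4404 0.3683 0.076 ]
 [0.463  0.1351 0.076 ]] 5.540524886550884 0.2343116827415433
hole [[0.5887 0.1251 0.06  ]]
fixV horns [[0.6138 0.1654 0.13  ]
 [0.5422 0.1639 0.13  ]]
movV horns [[0.6245 0.0555 0.13  ]
 [0.5608 0.0484 0.13  ]]
stop top [[0.6205 0.0217 0.15  ]
 [0.5635 0.0068 0.15  ]]
rod [[ 0.6202 -0.3438  0.05  ]
 [ 0.3278 -0.396   0.05  ]] [ 0.474  -0.3699  0.05  ] 0.29703539288564934 10.128351156890384
short [[ 0.5676 -0.2724  0.05  ]
 [ 0.3732 -0.3044  0.05  ]] 0.19700189537839954
```

Call:
{"method": "jog_arm", "body": {
  "hand": [0, 0, 0, 0, 0],
  "travel": [
    [0.032, -0.0625, 0.01],
    [0.032, -0.0625, 0.01],
    [0.032, -0.0625, 0.01],
    [0.032, -0.0625, 0.01],
    [0.032, -0.0625, 0.01]
  ],
  "yaw": [-0.113, -0.113, -0.113, -0.113, -0.113],
  "grip_force": 60
}}

```text
time_s: 0.72
position: [0.3319, 0.2387, 0.2697]
tool_rot: [[-0.604, 0.797, 0.0], [0.797, 0.604, -0.0], [-0.0, -0.0, -1.0]]
ft_force: [1.1, 0.6, -0.7]
grip_width: -0.0001
gripper_force: 0.0
```

Call:
{"method": "jog_arm", "body": {
  "hand": [0, 0, 0, 0, 0],
  "travel": [
    [0.048, -0.036, 0],
    [0.048, -0.036, 0],
    [0.048, -0.036, 0],
    [0.048, -0.036, 0],
    [0.048, -0.036, 0]
  ],
  "yaw": [-0.113, -0.113, -0.113, -0.113, -0.113]
}}

```text
time_s: 1.35
position: [0.5728, 0.0591, 0.2691]
tool_rot: [[-0.083, 0.997, -0.001], [0.997, 0.083, 0.0], [0.0, -0.001, -1.0]]
ft_force: [0.6, 0.5, 0.5]
grip_width: 0.0002
gripper_force: 0.0
```

```bash
python3 - <<'E'
from h import *
import pickle
ob=env.observe();im=env.get_image("wrist");pickle.dump(ob,open("ob1.pkl","wb"))
print(ob["position"],ob["tool_rot"],ob["ft_force"],ob["q"])
cv2.imwrite("pics/w1.png",cv2.resize(cv2.cvtColor(im,cv2.COLOR_RGB2BGR),(768,576),interpolation=cv2.INTER_CUBIC))
E
```

```text
[0.5728 0.0591 0.2691] [[-0.0829  0.9966 -0.0006]
 [ 0.9966  0.0829  0.0002]
 [ 0.0002 -0.0006 -1.    ]] [0.5507 0.4782 0.5405] [ -5.888   23.0217  65.1715   0.0058  91.8444 -10.6424]
```

View pics/w1.png

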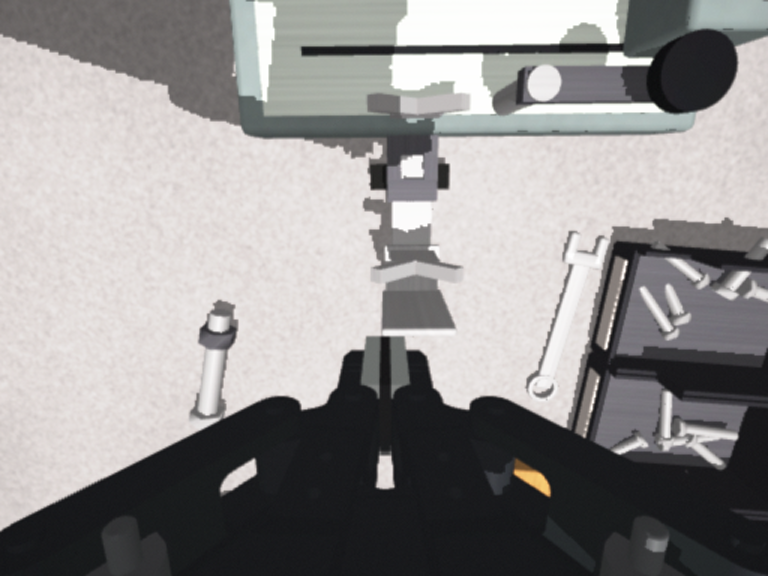

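The wrist view (1.5× scale) shows the fixed V's horns at x 368–469, y≈102, and the moving V's horns at x 373–463, y≈272. The stop's top edge is at (382–455, 330) and the lock hole at (412,167).

```bash
python3 - <<'E'
from h import *
import pickle
ob=pickle.load(open("ob1.pkl","rb"))
P=lambda *l:[(u/1.5-.17,v/1.5-.17) for u,v in l]
h=ray("wrist",P((412,167)),.06,ob)[0]
f=ray("wrist",P((368,102),(469,102)),.13,ob);m=ray("wrist",P((373,272),(463,270)),.13,ob)
s=ray("wrist",P((383,330),(455,330)),.15,ob)
e=ray("wrist",P((262,132),(680,130)),.076,ob)
print("hole",h,"\nfix",f,f.mean(0),"\nmov",m,m.mean(0),"\nstop",s,s.mean(0),"\nedge",e)
d=f.mean(0)-m.mean(0);print("line yaw",np.degrees(np.arctan2(d[1],d[0]))-90,np.linalg.norm(d))
d=e[1]-e[0];print("edge yaw",np.degrees(np.arctan2(d[1],d[0])))
y=np.radians(5);sx=np.array([np.cos(y),np.sin(y),0]);sy=np.array([-np.sin(y),np.cos(y),0])
for n,p,b in(("hole",h,.035),("fix",f.mean(0),.075)):print(n,p-b*sy)
E
```

```text
hole [0.587  0.1226 0.06  ] 
fix [[0.5521 0.1594 0.13  ]
 [0.6137 0.1646 0.13  ]] [0.5829 0.162  0.13  ] 
mov [[0.5633 0.0526 0.13  ]
 [0.624  0.0592 0.13  ]] [0.5937 0.0559 0.13  ] 
stop [[0.573  0.0192 0.15  ]
 [0.62   0.0232 0.15  ]] [0.5965 0.0212 0.15  ] 
edge [[0.473  0.1384 0.076 ]
 [0.7806 0.1657 0.076 ]]
line yaw 5.812788864127256 0.10667465029006679
edge yaw 5.067675103171971
hole [0.5901 0.0878 0.06  ]
fix [0.5894 0.0873 0.13  ]
```

Call:
{"method": "jog_arm", "body": {
  "hand": [0, 0, 0, 0, 0],
  "travel": [
    [0.016, 0.039, 0],
    [0, 0, -0.055],
    [0, 0, -0.055],
    [0, 0, -0.055],
    [0, 0, 0]
  ],
  "yaw": [0.008, 0, 0, 0, 0]
}}

```text
time_s: 2.02
position: [0.5854, 0.0996, 0.1011]
tool_rot: [[-0.095, 0.995, -0.009], [0.995, 0.095, 0.0], [0.001, -0.009, -1.0]]
ft_force: [0.5, -0.3, 0.2]
grip_width: 0.0
gripper_force: 0.0
```

Call:
{"method": "jog_arm", "body": {
  "hand": [0, 0, 0, 0, 0],
  "travel": [
    [0.0005, -0.006, 0],
    [0.0005, -0.006, 0],
    [0.0005, -0.006, 0],
    [0.0005, -0.005, 0],
    [0.0005, -0.005, 0]
  ],
  "yaw": [0, 0, 0, 0, 0]
}}

```text
time_s: 2.65
position: [0.5901, 0.0711, 0.1047]
tool_rot: [[-0.095, 0.996, 0.0], [0.996, 0.095, -0.0], [-0.0, 0.0, -1.0]]
ft_force: [-0.5, -0.7, 0.5]
grip_width: 0.0005
gripper_force: 0.0
```

Call:
{"method": "jog_arm", "body": {
  "hand": [0, 0, 0, 0, 0],
  "travel": [
    [0.0005, -0.005, 0],
    [0.0005, -0.005, 0],
    [0.0005, -0.005, 0],
    [0.0005, -0.005, 0],
    [0.0005, -0.005, 0]
  ],
  "yaw": [0, 0, 0, 0, 0]
}}

```text
time_s: 3.28
position: [0.5922, 0.048, 0.1045]
tool_rot: [[-0.095, 0.995, -0.001], [0.995, 0.095, 0.003], [0.003, -0.0, -1.0]]
ft_force: [-0.9, 9.6, 0.5]
grip_width: -0.0002
gripper_force: 4.3
```

Call:
{"method": "jog_arm", "body": {
  "hand": [0, 0, 0, 0, 0],
  "travel": [
    [0.0005, -0.005, 0],
    [0.0005, -0.005, 0],
    [0.0005, -0.005, 0],
    [0.0005, -0.005, 0],
    [0.0005, -0.005, 0]
  ],
  "yaw": [0, 0, 0, 0, 0]
}}

```text
time_s: 3.9
position: [0.5946, 0.0231, 0.1044]
tool_rot: [[-0.095, 0.995, -0.001], [0.995, 0.095, 0.003], [0.003, -0.001, -1.0]]
ft_force: [-0.8, 7.7, 2.4]
grip_width: 0.0
gripper_force: 4.3
```

Call:
{"method": "jog_arm", "body": {
  "hand": [0, 0, 0, 0, 0],
  "travel": [
    [0.0005, -0.005, 0],
    [0.0005, -0.005, 0],
    [0.0005, -0.005, 0],
    [0.0005, -0.005, 0],
    [0.0005, -0.005, 0]
  ],
  "yaw": [0, 0, 0, 0, 0]
}}

```text
time_s: 4.53
position: [0.597, -0.0019, 0.1044]
tool_rot: [[-0.095, 0.995, -0.001], [0.995, 0.095, 0.003], [0.003, -0.001, -1.0]]
ft_force: [-1.6, 7.7, 1.4]
grip_width: -0.0003
gripper_force: 4.2
```

Call:
{"method": "jog_arm", "body": {
  "hand": [0, 0, 0, 0, 0],
  "travel": [
    [0.0005, -0.005, 0],
    [0.0005, -0.005, 0],
    [0.0005, -0.005, 0],
    [0.0005, -0.005, 0],
    [0.0005, -0.005, 0]
  ],
  "yaw": [0, 0, 0, 0, 0]
}}

```text
time_s: 5.15
position: [0.5995, -0.0272, 0.1044]
tool_rot: [[-0.095, 0.995, -0.001], [0.995, 0.096, 0.003], [0.003, -0.001, -1.0]]
ft_force: [-0.9, 4.8, 1.4]
grip_width: 0.0001
gripper_force: 2.3
```

Call:
{"method": "jog_arm", "body": {
  "hand": [0, 0, 0, 0, 0],
  "travel": [
    [0.0003, -0.004, 0],
    [0.0003, -0.003, 0],
    [0, -0.001, 0],
    [0, 0, 0],
    [0, 0, 0]
  ],
  "yaw": [0, 0, 0, 0, 0]
}}

```text
time_s: 5.78
position: [0.6006, -0.0365, 0.1044]
tool_rot: [[-0.095, 0.995, -0.0], [0.995, 0.095, -0.0], [-0.0, -0.0, -1.0]]
ft_force: [-0.8, 2.8, 0.7]
grip_width: -0.0001
gripper_force: 1.5
```

Call:
{"method": "jog_arm", "body": {
  "hand": [0, 0, 0, 0, 0],
  "travel": [
    [0, -0.003, 0],
    [0, -0.002, 0],
    [0, 0, 0],
    [0, 0, 0],
    [0, 0, 0]
  ],
  "yaw": [0, 0, 0, 0, 0]
}}

```text
time_s: 6.4
position: [0.6005, -0.0396, 0.1044]
tool_rot: [[-0.095, 0.995, -0.0], [0.995, 0.095, 0.003], [0.003, -0.0, -1.0]]
ft_force: [-1.5, 11.7, 1.7]
grip_width: -0.0
gripper_force: 6.1
```

```bash
python3 - <<'E'
from h import *
import pickle
ob=env.observe();im=env.get_image("wrist");pickle.dump(ob,open("ob2.pkl","wb"))
t=env.get_image("top");s=env.get_image("scene")
print(ob["position"],ob["ft_force"])
I=lambda a:cv2.resize(cv2.cvtColor(a,cv2.COLOR_RGB2BGR),(390,290),interpolation=cv2.INTER_CUBIC)
c=np.vstack([np.hstack([I(im[:200,130:400]),I(s[170:270,200:335])]),np.hstack([I(t[130:210,190:297]),I(im)])])
cv2.imwrite("pics/m2.png",c)
E
```

```text
[ 0.6005 -0.0396  0.1044] [-1.5005 11.6655  1.6873]
```

View pics/m2.png

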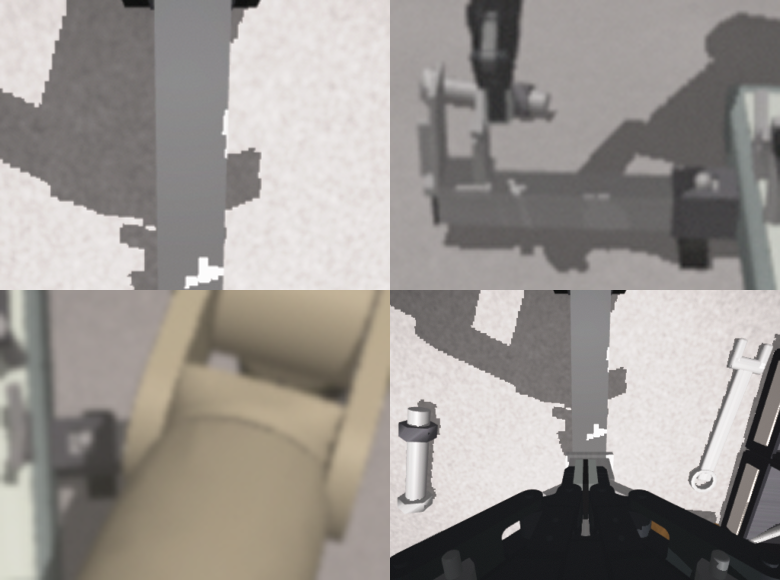

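The scene crop shows a bright button-like blob at about (703,178) above the outer tube. I'll push a little more to see whether the force climbs, which would confirm the lock.

Call:
{"method": "jog_arm", "body": {
  "hand": [0, 0, 0, 0, 0],
  "travel": [
    [0, -0.001, 0],
    [0, -0.001, 0],
    [0, 0, 0],
    [0, 0, 0],
    [0, 0, 0]
  ],
  "yaw": [0, 0, 0, 0, 0]
}}

```text
time_s: 7.18
position: [0.6004, -0.0403, 0.1044]
tool_rot: [[-0.096, 0.995, -0.0], [0.995, 0.096, 0.006], [0.006, 0.0, -1.0]]
ft_force: [-0.3, 18.5, 1.7]
grip_width: 0.0003
gripper_force: 9.2
```

Call:
{"method": "jog_arm", "body": {
  "hand": [0, 0, 0, 0, 0],
  "travel": [
    [0, 0.012, 0],
    [0, 0.008, 0.03],
    [0, -0.01, 0.06],
    [0, -0.02, 0.06],
    [0, -0.04, 0.0625]
  ],
  "yaw": [0, 0, 0, 0, 0]
}}

```text
time_s: 7.8
position: [0.6007, -0.0875, 0.3092]
tool_rot: [[-0.096, 0.995, 0.002], [0.995, 0.096, -0.002], [-0.002, 0.002, -1.0]]
ft_force: [1.6, -0.6, 0.7]
grip_width: 0.0002
gripper_force: 0.0
```

```bash
python3 - <<'E'
from h import *
import pickle
ob=env.observe();im=env.get_image("wrist");pickle.dump(ob,open("ob3.pkl","wb"))
print(ob["position"],ob["tool_rot"],ob["ft_force"],ob["qvel"])
cv2.imwrite("pics/w3.png",cv2.resize(cv2.cvtColor(im,cv2.COLOR_RGB2BGR),(768,576),interpolation=cv2.INTER_CUBIC))
E
```

```text
[ 0.6007 -0.0875  0.3092] [[-0.0956  0.9954  0.0024]
 [ 0.9954  0.0956 -0.0021]
 [-0.0023  0.0022 -1.    ]] [ 1.6427 -0.5992  0.6968] [-25.9053  -4.1206 -58.3714  -0.3575  63.1269 -24.9073]
```

View pics/w3.png

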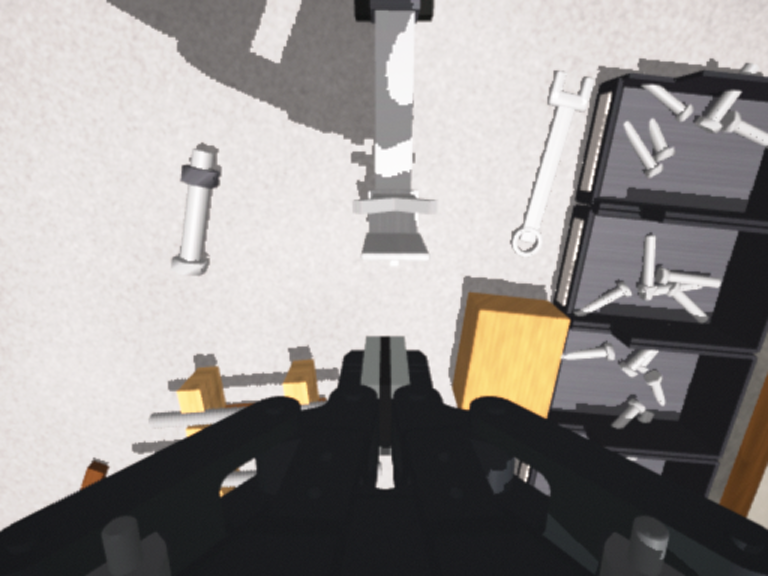

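Call:
{"method": "jog_arm", "body": {
  "hand": [0.05, 0.05, 0.05, 0.05, 0.05],
  "travel": [
    [-0.0187, -0.0293, -0.006],
    [-0.0187, -0.0293, -0.006],
    [-0.0187, -0.0293, -0.006],
    [-0.0187, -0.0293, -0.006],
    [-0.0187, -0.0293, -0.006]
  ],
  "yaw": [-0.149, -0.149, -0.149, -0.149, -0.149]
}}

```text
time_s: 8.48
position: [0.5065, -0.2349, 0.2762]
tool_rot: [[0.61, 0.793, 0.0], [0.793, -0.61, -0.002], [-0.001, 0.001, -1.0]]
ft_force: [-0.4, -0.0, -1.1]
grip_width: 0.0498
gripper_force: 0.0
```

Call:
{"method": "jog_arm", "body": {
  "hand": [0.05, 0.05, 0.05, 0.05, 0.05],
  "travel": [
    [-0.0187, -0.0293, -0.006],
    [-0.0187, -0.0293, -0.006],
    [-0.0187, -0.0293, -0.006],
    [-0.0187, -0.0293, -0.006],
    [-0.0187, -0.0293, -0.006]
  ],
  "yaw": [-0.149, -0.149, -0.149, -0.149, -0.149]
}}

```text
time_s: 9.1
position: [0.4128, -0.3814, 0.2462]
tool_rot: [[0.986, 0.169, -0.0], [0.169, -0.986, -0.002], [-0.0, 0.002, -1.0]]
ft_force: [-0.1, 0.6, 0.2]
grip_width: 0.0501
gripper_force: 0.0
```

```bash
python3 - <<'E'
from h import *
import pickle
ob=pickle.load(open("ob3.pkl","rb"))
P=lambda *l:[(u/1.5-.17,v/1.5-.17) for u,v in l]
m=ray("wrist",P((355,204),(437,204)),.13,ob);s=ray("wrist",P((362,256),(427,256)),.15,ob)
print("mov",m,m.mean(0),"stop",s,s.mean(0))
ob=env.observe();im=env.get_image("wrist");pickle.dump(ob,open("ob4.pkl","wb"))
print(ob["position"],ob["tool_rot"],ob["ft_force"],ob["grip_width"],ob["q"])
cv2.imwrite("pics/w4.png",cv2.resize(cv2.cvtColor(im,cv2.COLOR_RGB2BGR),(768,576),interpolation=cv2.INTER_CUBIC))
E
```

```text
mov [[ 0.5764 -0.0554  0.13  ]
 [ 0.6368 -0.0495  0.13  ]] [ 0.6066 -0.0525  0.13  ] stop [[ 0.5854 -0.0896  0.15  ]
 [ 0.6319 -0.0851  0.15  ]] [ 0.6086 -0.0874  0.15  ]
[ 0.4128 -0.3814  0.2462] [[ 0.9855  0.1694 -0.0002]
 [ 0.1694 -0.9855 -0.0017]
 [-0.0005  0.0016 -1.    ]] [-0.1472  0.629   0.2436] 0.050136736515241725 [-54.7755  22.2296  70.1866  -0.0643  87.5112  25.4725]
```

View pics/w4.png

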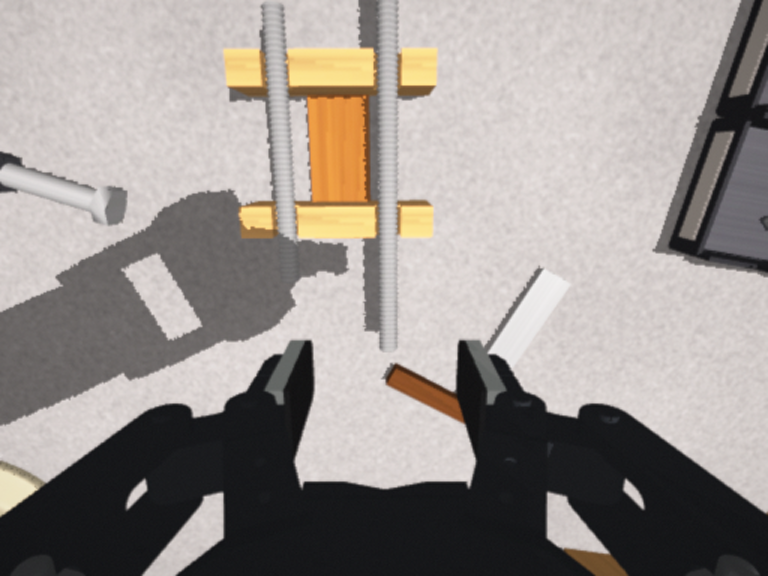

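The wrist view (1.5×) shows the long rod running vertically at x≈387–388, with its near end at (388,350). It lines up with the tool.

```bash
python3 - <<'E'
from h import *
import pickle
ob=pickle.load(open("ob4.pkl","rb"))
P=lambda *l:[(u/1.5-.17,v/1.5-.17) for u,v in l]
r=ray("wrist",P((388.5,349),(388,220),(387,20)),.05,ob);d=r[2]-r[0];u=d/np.linalg.norm(d)
print(r,np.degrees(np.arctan2(d[1],d[0])),"centre",r[0]+.15*u)
E
```

```text
[[ 0.3251 -0.4007  0.05  ]
 [ 0.4336 -0.3813  0.05  ]
 [ 0.5712 -0.3565  0.05  ]] 10.183816576202359 centre [ 0.4728 -0.3742  0.05  ]
```

Call:
{"method": "jog_arm", "body": {
  "hand": [0.05, 0.05, 0.05, 0.05, 0.05],
  "travel": [
    [0.0605, 0.0075, 0],
    [0, 0, -0.045],
    [0, 0, -0.06],
    [0, 0, -0.055],
    [0, 0, -0.04]
  ],
  "yaw": [0.008, 0, 0, 0, 0]
}}

```text
time_s: 9.78
position: [0.4736, -0.3722, 0.044]
tool_rot: [[0.983, 0.183, -0.001], [0.183, -0.983, 0.0], [-0.001, -0.0, -1.0]]
ft_force: [0.2, 0.2, 0.9]
grip_width: 0.05
gripper_force: 0.0
```

Call:
{"method": "jog_arm", "body": {
  "hand": [0.03, 0.02, 0.01, 0.008, 0.008],
  "travel": [
    [0, 0, 0],
    [0, 0, 0],
    [0, 0, 0],
    [0, 0, 0],
    [0, 0, 0]
  ],
  "yaw": [0, 0, 0, 0, 0],
  "grip_force": 70
}}

```text
time_s: 10.4
position: [0.4748, -0.3732, 0.0485]
tool_rot: [[0.983, 0.183, 0.003], [0.183, -0.983, -0.003], [0.002, 0.003, -1.0]]
ft_force: [-0.7, 1.9, 6.0]
grip_width: 0.008
gripper_force: 7.2
```

Call:
{"method": "jog_arm", "body": {
  "hand": [0.008, 0.008, 0.008, 0.008, 0.008],
  "travel": [
    [0, 0, 0],
    [0, 0, 0],
    [0, 0, 0],
    [0, 0, 0],
    [0, 0, 0]
  ],
  "yaw": [0, 0, 0, 0, 0]
}}

```text
time_s: 11.02
position: [0.4748, -0.3732, 0.0485]
tool_rot: [[0.983, 0.183, 0.002], [0.183, -0.983, -0.003], [0.002, 0.003, -1.0]]
ft_force: [0.0, 0.6, 6.6]
grip_width: 0.0085
gripper_force: 7.2
```

```bash
python3 - <<'E'
from h import *
ob=env.observe();im=env.get_image("wrist");s=env.get_image("scene")
print(ob["position"],ob["ft_force"],ob["grip_width"],ob["gripper_force"])
I=lambda a:cv2.resize(cv2.cvtColor(a,cv2.COLOR_RGB2BGR),(390,290),interpolation=cv2.INTER_CUBIC)
cv2.imwrite("pics/m5.png",np.hstack([I(im),I(s[140:260,70:230])]))
E
```

```text
[ 0.4748 -0.3732  0.0485] [0.0327 0.6375 6.6338] 0.00847788095753188 7.211097925901413
```

View pics/m5.png

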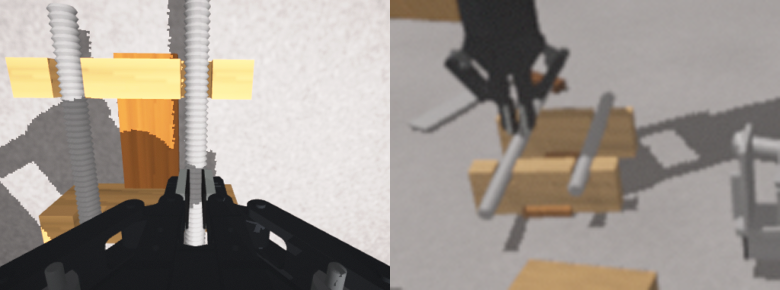

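The picture shows the rod between the fingers, lying in its rack notches. But the measured opening of 8.5 mm doesn't fit a 16 mm rod, so I'll test with a full close.

Call:
{"method": "jog_arm", "body": {
  "hand": [0.0, 0.0, 0.0, 0.0, 0.0],
  "travel": [
    [0, 0, 0],
    [0, 0, 0],
    [0, 0, 0],
    [0, 0, 0],
    [0, 0, 0]
  ],
  "yaw": [0, 0, 0, 0, 0]
}}

```text
time_s: 11.75
position: [0.4754, -0.374, 0.0498]
tool_rot: [[0.983, 0.183, 0.004], [0.183, -0.983, -0.005], [0.003, 0.006, -1.0]]
ft_force: [0.4, 0.1, 14.1]
grip_width: -0.0
gripper_force: 7.2
```

Call:
{"method": "jog_arm", "body": {
  "hand": [0.03, 0.05, 0.05, 0.05, 0.05],
  "travel": [
    [0, 0, 0],
    [0, 0, 0],
    [0, 0, 0],
    [0, 0, 0],
    [0, 0, 0]
  ],
  "yaw": [0, 0, 0, 0, 0]
}}

```text
time_s: 12.38
position: [0.4741, -0.3724, 0.0463]
tool_rot: [[0.983, 0.183, -0.0], [0.183, -0.983, 0.0], [-0.0, -0.0, -1.0]]
ft_force: [0.4, -0.5, -0.1]
grip_width: 0.0499
gripper_force: 0.0
```

```bash
python3 - <<'E'
from h import *
ob=env.observe();im=env.get_image("wrist");s=env.get_image("scene")
print(ob["position"],ob["ft_force"],ob["grip_width"],ob["gripper_force"])
I=lambda a,w,h:cv2.resize(cv2.cvtColor(a,cv2.COLOR_RGB2BGR),(w,h),interpolation=cv2.INTER_CUBIC)
cv2.imwrite("pics/m6.png",np.hstack([I(im[80:280,170:350],400,444),I(s[150:239,90:170],400,444)]))
# two-view height of the long rod's +x end
def R(n,uv):
    a=ray(n,[uv],0.)[0];p=env.calibration(n)["position"];d=a-p;return p,d/np.linalg.norm(d)
p,d=R("top",(375.5,164.5))
for uv in((109,227),(111,222)):
    q,e=R("scene",uv);t=np.linalg.lstsq(np.c_[d,-e],q-p,rcond=None)[0];print(p+d*t[0],q+e*t[1])
# project the expected +x end of the rod, at several heights, into the scene camera
c=env.calibration("scene")
for z in(.025,.048):
  for P in((.6205,-.347,z),(.4735,-.3735,z),(.327,-.40,z)):
    x=c["rotation"].T@(np.array(P)-c["position"]);print(P,c["fx"]*x[0]/x[2]+c["cx"],c["fy"]*x[1]/x[2]+c["cy"])
E
```

```text
[ 0.4741 -0.3724  0.0463] [ 0.4135 -0.4828 -0.0773] 0.04986758162007669 0.0
[ 0.6186 -0.345   0.0491] [ 0.6192 -0.3471  0.0499]
[ 0.6152 -0.3411  0.062 ] [ 0.6153 -0.3416  0.0622]
(0.6205, -0.347, 0.025) 110.64586754271826 235.82572962036787
(0.4735, -0.3735, 0.025) 125.1620548300342 203.09424702867986
(0.327, -0.4, 0.025) 136.64500438957248 177.1360893580356
(0.6205, -0.347, 0.048) 108.94096330173116 227.96992856560357
(0.4735, -0.3735, 0.048) 123.80329438392027 195.8047854316127
(0.327, -0.4, 0.048) 135.53245610293203 170.3564420164008
```

View pics/m6.png

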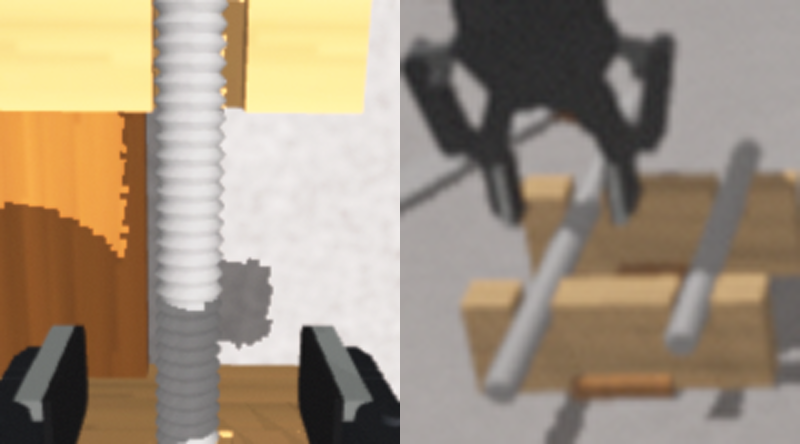

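The two-view height confirms the rod's axis at z≈0.049. The right half of the last picture shows the fingertips level with the rod's axis, and the wrist geometry puts the tips about 6 mm behind the TCP. So the fingers only pinched the top of the rod. I'll go 17 mm lower, which stays clear of the board on either reading, and grip again.

Call:
{"method": "jog_arm", "body": {
  "hand": [0.05, 0.05, 0.05, 0.05, 0.05],
  "travel": [
    [0, -0.001, -0.006],
    [0, 0, -0.006],
    [0, 0, -0.005],
    [0, 0, 0],
    [0, 0, 0]
  ],
  "yaw": [0, 0, 0, 0, 0]
}}

```text
time_s: 13.1
position: [0.4742, -0.3735, 0.0295]
tool_rot: [[0.983, 0.183, 0.0], [0.183, -0.983, -0.0], [0.0, 0.0, -1.0]]
ft_force: [-0.4, 0.6, -0.4]
grip_width: 0.0501
gripper_force: 0.0
```

Call:
{"method": "jog_arm", "body": {
  "hand": [0.03, 0.02, 0.01, 0.0, 0.0],
  "travel": [
    [0, 0, 0],
    [0, 0, 0],
    [0, 0, 0],
    [0, 0, 0],
    [0, 0, 0]
  ],
  "yaw": [0, 0, 0, 0, 0]
}}

```text
time_s: 13.72
position: [0.4741, -0.3733, 0.0297]
tool_rot: [[0.983, 0.183, 0.0], [0.183, -0.983, 0.0], [0.0, -0.0, -1.0]]
ft_force: [-1.4, 2.6, 5.7]
grip_width: 0.0137
gripper_force: 68.4
```

Call:
{"method": "jog_arm", "body": {
  "hand": [0, 0, 0, 0, 0],
  "travel": [
    [0, 0, 0.003],
    [0, 0, 0.004],
    [0, 0, 0.005],
    [0, 0, 0],
    [0, 0, 0]
  ],
  "yaw": [0, 0, 0, 0, 0]
}}

```text
time_s: 14.35
position: [0.4741, -0.3734, 0.0413]
tool_rot: [[0.983, 0.183, -0.0], [0.183, -0.983, 0.0], [-0.0, -0.0, -1.0]]
ft_force: [0.2, -0.1, -4.0]
grip_width: 0.0134
gripper_force: 68.3
```

Call:
{"method": "jog_arm", "body": {
  "hand": [0, 0, 0, 0, 0],
  "travel": [
    [0, 0, 0.03],
    [0, 0, 0.05],
    [0, 0.01, 0.05],
    [0.002, 0.02, 0.02],
    [0.004, 0.03, 0]
  ],
  "yaw": [0, 0, 0, 0.05, 0.1],
  "grip_force": 90
}}

```text
time_s: 14.98
position: [0.4803, -0.3125, 0.1918]
tool_rot: [[0.943, 0.331, 0.001], [0.331, -0.943, -0.001], [0.001, 0.001, -1.0]]
ft_force: [-0.0, 0.4, -5.2]
grip_width: 0.0132
gripper_force: 89.4
```

Call:
{"method": "jog_arm", "body": {
  "hand": [0, 0, 0, 0, 0],
  "travel": [
    [0.004, 0.04, 0],
    [0.004, 0.04, 0],
    [0.004, 0.04, 0],
    [0.004, 0.04, 0],
    [0.004, 0.04, 0]
  ],
  "yaw": [0.14, 0.14, 0.14, 0.14, 0.14]
}}

```text
time_s: 15.6
position: [0.4993, -0.111, 0.19]
tool_rot: [[0.506, 0.863, -0.002], [0.863, -0.506, 0.001], [-0.0, -0.003, -1.0]]
ft_force: [0.4, -0.6, -3.8]
grip_width: 0.0125
gripper_force: 89.5
```

Call:
{"method": "jog_arm", "body": {
  "hand": [0, 0, 0, 0, 0],
  "travel": [
    [0.003, 0.04, 0],
    [0.003, 0.04, 0],
    [0.003, 0.04, 0],
    [0.003, 0.04, 0],
    [0, 0.017, 0]
  ],
  "yaw": [0.14, 0.14, 0.14, 0.13, 0.083]
}}

```text
time_s: 16.23
position: [0.5108, 0.0664, 0.19]
tool_rot: [[-0.104, 0.995, -0.003], [0.995, 0.104, 0.001], [0.001, -0.003, -1.0]]
ft_force: [0.4, -0.6, -4.1]
grip_width: 0.0129
gripper_force: 89.4
```

```bash
python3 - <<'E'
from h import *
ob=env.observe();print(ob["position"],ob["tool_rot"],ob["ft_force"],ob["wrist_torque"],ob["q"],ob["grip_width"],ob["qvel"].round(1))
E
```

```text
[0.5108 0.0664 0.19  ] [[-0.1036  0.9946 -0.0029]
 [ 0.9946  0.1036  0.0007]
 [ 0.001  -0.0028 -1.    ]] [ 0.4359 -0.6331 -4.0785] [-0.0364  0.0097  0.0418] [ -5.7981  20.1092  83.2201   0.0261  76.8389 -11.748 ] 0.012920009724749373 [ 13.8   1.3  -2.2  -0.6   0.6 -22.3]
```

Call:
{"method": "jog_arm", "body": {
  "hand": [0, 0, 0, 0, 0],
  "travel": [
    [0, 0, -0.025],
    [0, 0, -0.025],
    [0, 0, -0.012],
    [0.01, 0.001, 0],
    [0.015, 0.0015, 0]
  ],
  "yaw": [-0.006, 0, 0, 0, 0]
}}

```text
time_s: 16.85
position: [0.5382, 0.0662, 0.1302]
tool_rot: [[-0.09, 0.996, 0.001], [0.996, 0.09, -0.0], [-0.0, 0.001, -1.0]]
ft_force: [0.1, 0.2, -4.0]
grip_width: 0.0127
gripper_force: 89.3
```

Call:
{"method": "jog_arm", "body": {
  "hand": [0, 0, 0, 0, 0],
  "travel": [
    [0.02, 0.002, 0],
    [0.02, 0.002, 0],
    [0.012, 0.001, 0],
    [0.0035, 0, 0],
    [0, 0, 0]
  ],
  "yaw": [0, 0, 0, 0, 0]
}}

```text
time_s: 17.48
position: [0.5925, 0.0711, 0.1295]
tool_rot: [[-0.09, 0.996, -0.0], [0.996, 0.09, 0.0], [0.0, -0.0, -1.0]]
ft_force: [-0.3, 0.9, -4.5]
grip_width: 0.0128
gripper_force: 89.3
```

Call:
{"method": "jog_arm", "body": {
  "hand": [0, 0, 0, 0, 0],
  "travel": [
    [-0.0008, 0.001, -0.006],
    [0, 0, -0.006],
    [0, 0, -0.006],
    [0, 0, -0.004],
    [0, 0, 0]
  ],
  "yaw": [0.004, 0, 0, 0, 0]
}}

```text
time_s: 18.1
position: [0.5917, 0.0721, 0.107]
tool_rot: [[-0.094, 0.996, -0.001], [0.996, 0.094, 0.0], [0.0, -0.001, -1.0]]
ft_force: [-0.6, -0.3, -4.2]
grip_width: 0.0129
gripper_force: 89.3
```

Call:
{"method": "jog_arm", "body": {
  "hand": [0, 0, 0, 0, 0],
  "travel": [
    [0, 0, -0.002],
    [0, 0, -0.002],
    [0, 0, 0],
    [0, 0, 0],
    [0, 0, 0]
  ],
  "yaw": [0, 0, 0, 0, 0]
}}

```text
time_s: 18.73
position: [0.5919, 0.0721, 0.1035]
tool_rot: [[-0.094, 0.996, 0.0], [0.996, 0.094, -0.0], [-0.0, 0.0, -1.0]]
ft_force: [-0.0, 0.7, -3.9]
grip_width: 0.013
gripper_force: 89.3
```

Call:
{"method": "jog_arm", "body": {
  "hand": [0, 0, 0, 0, 0],
  "travel": [
    [0, 0, -0.001],
    [0, 0, -0.001],
    [0, 0, -0.001],
    [0, 0, 0],
    [0, 0, 0]
  ],
  "yaw": [0, 0, 0, 0, 0]
}}

```text
time_s: 19.35
position: [0.5919, 0.0721, 0.1004]
tool_rot: [[-0.094, 0.996, 0.0], [0.996, 0.094, 0.0], [0.0, 0.0, -1.0]]
ft_force: [0.2, -0.4, -4.1]
grip_width: 0.0126
gripper_force: 89.3
```

Call:
{"method": "jog_arm", "body": {
  "hand": [0, 0, 0, 0, 0],
  "travel": [
    [0.0001, -0.001, 0],
    [0.0001, -0.001, 0],
    [0.0001, -0.001, 0],
    [0.0001, -0.001, 0],
    [0, 0, 0]
  ],
  "yaw": [0, 0, 0, 0, 0]
}}

```text
time_s: 19.98
position: [0.5922, 0.068, 0.1004]
tool_rot: [[-0.094, 0.996, -0.0], [0.996, 0.094, -0.0], [-0.0, -0.0, -1.0]]
ft_force: [0.4, 0.2, -4.5]
grip_width: 0.0125
gripper_force: 89.3
```

No stop contact yet. I'll continue toward it.

Call:
{"method": "jog_arm", "body": {
  "hand": [0, 0, 0, 0, 0],
  "travel": [
    [0.0001, -0.001, 0],
    [0.0001, -0.001, 0],
    [0.0001, -0.001, 0],
    [0, 0, 0],
    [0, 0, 0]
  ],
  "yaw": [0, 0, 0, 0, 0]
}}

```text
time_s: 20.6
position: [0.5923, 0.0662, 0.1004]
tool_rot: [[-0.094, 0.996, -0.0], [0.996, 0.094, 0.002], [0.002, -0.0, -1.0]]
ft_force: [-0.9, 6.5, -3.8]
grip_width: 0.0129
gripper_force: 89.3
```

Call:
{"method": "jog_arm", "body": {
  "hand": [0, 0, 0, 0, 0],
  "travel": [
    [0, 0, -0.001],
    [0, 0, -0.001],
    [0, 0, 0],
    [0, 0, 0],
    [0, 0, 0]
  ],
  "yaw": [0, 0, 0, 0, 0]
}}

```text
time_s: 21.22
position: [0.5932, 0.0663, 0.0993]
tool_rot: [[-0.094, 0.996, 0.002], [0.996, 0.094, 0.002], [0.002, 0.003, -1.0]]
ft_force: [0.7, 8.4, -0.1]
grip_width: 0.0126
gripper_force: 90.1
```

Call:
{"method": "jog_arm", "body": {
  "hand": [0, 0, 0, 0, 0],
  "travel": [
    [0.0015, 0.0005, 0],
    [0, 0, 0],
    [0, 0, -0.001],
    [0, 0, 0],
    [0, 0, 0]
  ],
  "yaw": [0, 0, 0, 0, 0]
}}

```text
time_s: 21.85
position: [0.594, 0.0664, 0.0981]
tool_rot: [[-0.094, 0.996, 0.001], [0.996, 0.094, 0.001], [0.001, 0.001, -1.0]]
ft_force: [-2.4, 5.1, 1.8]
grip_width: 0.0129
gripper_force: 90.2
```

```bash
python3 -c "
from h import *
o=env.observe();print(o['position'],o['ft_force'],o['wrist_torque'])"
```

```text
[0.594  0.0664 0.0981] [-2.3956  5.1118  1.8453] [0.7993 0.3614 0.067 ]
```

Call:
{"method": "jog_arm", "body": {
  "hand": [0, 0, 0, 0, 0],
  "travel": [
    [0, 0, -0.001],
    [0, 0, 0],
    [0, 0, -0.0005],
    [0, 0, 0],
    [0, 0, 0]
  ],
  "yaw": [0, 0, 0, 0, 0]
}}

```text
time_s: 22.48
position: [0.5942, 0.0664, 0.0977]
tool_rot: [[-0.094, 0.996, 0.002], [0.996, 0.094, 0.001], [0.001, 0.002, -1.0]]
ft_force: [-4.7, 6.0, 9.8]
grip_width: 0.0132
gripper_force: 91.0
```

```bash
python3 -c "
from h import *
o=env.observe();print(o['position'],o['ft_force'],o['wrist_torque'])"
```

```text
[0.5942 0.0664 0.0977] [-4.7055  5.9816  9.8246] [0.8519 0.7025 0.0821]
```

Call:
{"method": "jog_arm", "body": {
  "hand": [0.012, 0.014, 0.017, 0.021, 0.026],
  "travel": [
    [0, 0, 0],
    [0, 0, 0],
    [0, 0, 0],
    [0, 0, 0],
    [0, 0, 0]
  ],
  "yaw": [0, 0, 0, 0, 0],
  "grip_force": 20
}}

```text
time_s: 23.1
position: [0.5942, 0.0653, 0.0959]
tool_rot: [[-0.094, 0.996, 0.0], [0.996, 0.094, -0.0], [-0.0, 0.0, -1.0]]
ft_force: [-1.3, -0.3, 0.1]
grip_width: 0.0257
gripper_force: 0.0
```

Call:
{"method": "jog_arm", "body": {
  "hand": [0.035, 0.045, 0.05, 0.05, 0.05],
  "travel": [
    [0, 0, 0],
    [0, 0, 0],
    [0, 0, 0],
    [0, 0, 0.01],
    [0, 0, 0.02]
  ],
  "yaw": [0, 0, 0, 0, 0]
}}

```text
time_s: 23.72
position: [0.5938, 0.0656, 0.1263]
tool_rot: [[-0.094, 0.996, -0.001], [0.996, 0.094, 0.0], [0.0, -0.001, -1.0]]
ft_force: [-0.3, -0.1, 0.2]
grip_width: 0.0502
gripper_force: 0.0
```

Call:
{"method": "jog_arm", "body": {
  "hand": [0.05, 0.05, 0.05, 0.05, 0.05],
  "travel": [
    [0, 0, 0.04],
    [0, 0, 0.05],
    [0, 0, 0.04],
    [0, 0, 0],
    [0, 0, 0]
  ],
  "yaw": [0, 0, 0, 0, 0]
}}

```text
time_s: 24.35
position: [0.5937, 0.0656, 0.2555]
tool_rot: [[-0.094, 0.996, -0.001], [0.996, 0.094, 0.0], [0.0, -0.001, -1.0]]
ft_force: [0.3, -0.2, 0.3]
grip_width: 0.0501
gripper_force: 0.0
```

Call:
{"method": "jog_arm", "body": {
  "hand": [0.05, 0.05, 0.05, 0.05, 0.05],
  "travel": [
    [0.003, -0.04, 0.02],
    [0.003, -0.04, 0.01],
    [0.003, -0.04, 0],
    [0.002, -0.02, 0],
    [0, 0, 0]
  ],
  "yaw": [0, 0, 0, 0, 0]
}}

```text
time_s: 24.98
position: [0.6049, -0.0749, 0.2848]
tool_rot: [[-0.092, 0.996, -0.002], [0.996, 0.092, 0.001], [0.001, -0.002, -1.0]]
ft_force: [-0.1, 0.8, 0.1]
grip_width: 0.0497
gripper_force: 0.0
```

```bash
cat >> h.py <<'E'
def proj(n,P,ob=None):
    c=env.calibration(n)
    if n=="wrist":
        H=c["hand_eye"];R=ob["tool_rot"]@H[:3,:3];p=ob["position"]+ob["tool_rot"]@H[:3,3]
    else: R,p=c["rotation"],c["position"]
    x=(np.asarray(P)-p)@R;return x[:,:2]/x[:,2:]*[c["fx"],c["fy"]]+[c["cx"],c["cy"]]
E
python3 - <<'E'
from h import *
ob=env.observe();im=env.get_image("wrist");g=cv2.cvtColor(im,cv2.COLOR_RGB2GRAY)
cv2.imwrite("pics/w7.png",im[:,:,::-1]);print(ob["position"])
o=np.array([.590,.0878,0]);sx=np.array([.9954,.0958,0]);sy=np.array([-.0958,.9954,0])
at=lambda x,y,z:o+x*sx+y*sy+[0,0,z]
# transverse profiles: bright rod in darker/lighter surroundings, px u at several station y
for y in(-.155,-.14,-.12,-.09,-.05):
    P=np.array([at(x,y,.122) for x in np.arange(-.03,.031,.002)]);uv=proj("wrist",P,ob)
    print(y,uv[15].round(),[int(g[int(round(v)),int(round(u))]) if 0<=v<384 else -1 for u,v in uv])
ys=np.arange(-.150,-.186,-.001);uv=proj("wrist",np.array([at(0.001,y,.124) for y in ys]),ob)
print("along",uv[0].round(),uv[-1].round(),[int(g[int(round(v)),int(round(u))]) for u,v in uv])
print("stop top edges",proj("wrist",np.array([at(0,-.17,.15),at(0,-.176,.15),at(0,-.17,.124)]),ob))
E
```

```text
[ 0.6049 -0.0749  0.2848]
-0.155 [259. 163.] [225, 225, 227, 227, 227, 210, 140, 124, 123, 126, 123, 128, 176, 190, 204, 202, 207, 191, 150, 127, 125, 124, 120, 125, 227, 232, 233, 230, 228, 232, 229]
-0.14 [259. 149.] [188, 190, 205, 204, 204, 204, 204, 204, 204, 204, 204, 123, 126, 174, 213, 214, 214, 198, 141, 186, 191, 192, 191, 190, 192, 190, 190, 188, 190, 198, 203]
-0.12 [259. 130.] [225, 220, 128, 128, 130, 116, 115, 109, 122, 131, 132, 131, 144, 194, 213, 216, 214, 200, 158, 132, 133, 140, 225, 228, 226, 226, 229, 227, 224, 226, 222]
-0.09 [259. 101.] [227, 223, 225, 224, 218, 225, 227, 211, 120, 150, 138, 122, 106, 113, 117, 114, 116, 111, 105, 127, 133, 160, 227, 224, 227, 225, 222, 220, 221, 225, 229]
-0.05 [259.  58.] [113, 111, 108, 109, 110, 113, 114, 113, 121, 135, 136, 129, 111, 115, 116, 116, 118, 115, 129, 235, 242, 241, 225, 225, 228, 227, 227, 227, 229, 225, 225]
along [260. 159.] [260. 190.] [198, 214, 201, 193, 204, 212, 197, 195, 195, 208, 197, 161, 193, 212, 188, 126, 112, 110, 110, 115, 114, 109, 103, 100, 99, 100, 99, 99, 102, 124, 185, 228, 242, 242, 238, 238]
stop top edges [[259.2604 183.2875]
 [259.2592 189.034 ]
 [259.0733 177.2357]]
```

```bash
python3 - <<'E'
from h import *
ob=env.observe();g=cv2.cvtColor(cv2.imread("pics/w7.png"),cv2.COLOR_BGR2GRAY)
for v in range(164,188,1): print(v,g[v,225:295:2])
t=cv2.cvtColor(env.get_image("top"),cv2.COLOR_RGB2GRAY)
o=np.array([.590,.0878,0]);sx=np.array([.9954,.0958,0]);sy=np.array([-.0958,.9954,0])
for y in(.05,.075,.1,.12,.14):
    uv=proj("top",[o+x*sx+y*sy+[0,0,.122] for x in np.arange(-.03,.031,.003)]);print(y,[int(t[int(round(v)),int(round(u))]) for u,v in uv])
E
```

```text
164 [228 225 224 226 226 227 225 226 207 122 123 123 125 123 131 190 214 213
 210 192 128 124 124 121 119 151 229 234 231 231 233 228 224 225 227]
165 [229 226 226 228 226 226 225 223 205 123 123 122 125 121 133 172 198 199
 195 176 137 124 125 119 119 149 226 232 232 232 232 228 224 223 227]
166 [229 225 227 229 228 227 224 220 205 123 123 122 125 123 146 178 195 196
 196 182 150 124 125 120 120 149 221 229 232 230 228 228 225 224 228]
167 [227 225 226 227 230 227 224 220 192 121 121 120 121 119 138 190 209 208
 209 198 135 121 122 117 116 139 209 226 230 228 226 227 224 224 228]
168 [226 224 225 227 230 228 224 213 121 112 111 110 112 109 125 177 207 198
 201 182 125 110 112 110 109 112 159 222 227 225 225 228 225 227 227]
169 [227 224 225 225 228 228 224 202 101 100 101 102 101 100 139 172 191 156
 181 173 138 101 103 103 101 100 125 220 225 220 225 229 228 228 227]
170 [227 224 225 225 223 226 224 175  99  98  99 100  99  99 148 184 198 193
 197 187 145  99 101 102 101 100 119 221 226 221 224 228 228 230 228]
171 [228 223 224 224 224 225 225 141 100  99  99 100  99  97 119 181 20
[... 2268 characters left out ...]
224 225 228]
187 [229 231 230 224 218 202 229 232 231 231 228 229 228 229 230 229 232 230
 228 229 233 233 231 230 231 231 234 233 229 209 223 228 224 226 229]
0.05 [91, 93, 89, 79, 70, 67, 68, 87, 103, 121, 134, 137, 130, 117, 109, 92, 91, 91, 92, 92, 92]
0.075 [158, 139, 129, 125, 128, 129, 128, 123, 112, 117, 131, 136, 134, 128, 128, 130, 130, 130, 131, 132, 138]
0.1 [207, 206, 205, 184, 149, 120, 112, 110, 107, 114, 128, 137, 153, 178, 197, 203, 205, 205, 205, 205, 206]
0.12 [209, 208, 207, 197, 170, 138, 119, 116, 120, 127, 137, 143, 146, 163, 190, 205, 209, 209, 209, 209, 209]
0.14 [209, 209, 210, 209, 208, 208, 208, 208, 208, 208, 208, 208, 209, 209, 209, 209, 209, 209, 210, 211, 210]
```

```bash
python3 -c "
from rig import env
print(env.close_job())"
```

```text
the job is handed in; nothing more can be done
None
```

The job is handed in at about 25 s: support drawn out and holding against an 18 N push (more than sliding takes), long rod lying in both V heads with its end at the stop plate, short rod left in the rack; I judged the lock by that push and one blurry view of the button, and the final rod check was by pixel values, since my 10 picture views were used up.

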